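Release the hood of the sample mill

ROBOT

A 7-joint arm with a two-finger parallel gripper is mounted at the origin on the work surface. World frame = base frame: x ahead of the robot, y to its left, z up, the work surface at z = 0. Lengths are in m, angles in rad, forces in N, time in s.
With the tool pointing down it reaches from about 0.4 to 0.85 m from the base axis. Payload 10.4 kg.
Tool frame: the origin (TCP) lies between the finger pads; the fingertips stand manip.finger_overhang ahead of it and the grasp point (between the pads) lies 11 mm behind it (manip.finger_overhang is the distance from the TCP to the fingertips, in m); x points along the fingers, z is the direction in which the jaws open and shut, and the axes are right-handed (so a half turn about x gives the same grasp; the last joint's range is limited). The gripper opens to 85 mm and grips with 20 to 120 N. Pads are 22 mm wide; open, the fingers measure 114 mm over their backs; the gripper's body (76 mm by 85 mm) begins 54 mm behind the grasp point. The pads swing forward as they close: fully open they stand 13 mm farther back than shut.
Start: joints at [1.263, 0.332, -0.065, 1.46, 0.022, 1.35, -0.088], TCP at [0.176, -0.6, 0.239] pointing down, gripper open.
Joint ranges: [-2.6, 2.6], [-0.5, 2.12], [-1.47, 1.34], [0.16, 2.42], [-1.27, 4.41], [0.06, 2.06], [-2.6, 2.6]. Speed limits (rad/s): [2.22, 2.22, 2.79, 2.79, 3.14, 3.14, 3.14].

INTERFACE

Orientations are given as a unit quaternion [x, y, z, w].
In Python, from workcell import get_obs, camera, workorder, manip gives the robot as it stands. The module is installed in compiled form; this text tells all that it offers.
- The arm moves only by the tool play_rows, never from a script. Its argument "increments" is text: rows parted by semicolons, each of 4 numbers parted by spaces: the shift along the tool's x, y, z in m, then the turn about the tool's x in rad. A call has 1 to 20 rows; each row shifts and turns the pose as measured when the row begins, along the tool's axes as they then stand; what a row does not reach is not made up. A row lasts 1/10 s, in which the tool goes at most 50 mm and 8.59 degrees, less where a joint would pass 70% of its speed; a pose out of reach is approached as far as the arm can. A call is refused whole if a number of a shift passes 0.05 or a number of a turn 0.15, either way. A call with a gripper value outside its range is refused whole. "hand" is the gripper command: -1 is fully open, 1 is shut, values between are in proportion, set as the call begins (left out, the last holds). The fingers move at their own pace and stop on an object; "squeeze" is the grip in N (left out, the last holds). Time passes only in rows, so rows that do not move let the fingers close. It gives the time, the measured TCP pose, the force and the opening at its end, in the units of the state.
- get_obs(): the state, without advancing time (a new reading comes with each control period).
- camera(name): name is "side" or "top" or "wrist"; returns a dict with "img" (480x640x3 uint8, blue, green, red), "fov_y" (degrees; the focal length in pixels is half the picture's height over the tangent of half this angle, whatever the lens; pixels are square), "cx", "cy" (the principal point, pixels), "distortion" ([k1, k2, p1, p2, k3] as OpenCV has them; the pictures are not rectified), "R" (3x3) and "t" (3): a world point X has camera coordinates R X + t; the wrist camera has in their place "tool_from_camera" (4x4, takes a point from camera to tool coordinates, whose origin is the TCP and whose axes are the tool frame's). Camera axes: x right, y down, z forward; pixel columns grow to the right and rows downward; lengths in m; the calibration is good to about 2 mm. A picture is of the moment at which its call begins: read the wrist's pose just before it. There is no depth.
- workorder.hand_in(): hands the job in, once; it reports no verdict.
The state is a dict: "clock": time; "joint_pos": joint angles; "joint_velocities": joint speeds; "tau": joint torques, N m; "position": TCP position; "ee_rot": TCP orientation; "ft_force": force on the tool from outside, world axes, zero at the start; "torque": the same for the moment, N m; "grip_width": opening from 0.0 (shut) to 1.0 (fully open).
Only numpy, scipy, OpenCV 4.12 (cv2) and the standard library are available. Lean on these libraries where they do the work, as an engineer would, in place of code of your own. Each camera call takes 0.05 s, during which the arm holds its last target.

TASK

Open the sample mill: with the two fingertips of the gripper press the pair of yellow hood-release buttons on its front ledge down together, keep both down until the hood has sprung clear of its catches, then let go and leave the hood to swing fully open by itself. Only press those two buttons: do not push or lift the hood with the robot, do not press the green start button, and leave everything else standing where it is.

Things in the scene. Friction and masses are not known exactly. Their poses are not given: they have to be found in the camera images.
- mill: bench-top sample mill, white housing 270 deep x 250 wide x 104 high, fixed to the bench. Origin: centre of its underside; x points to its back (hinge side), y to its left as seen from the front, z up. The front 90 mm of its flat top is the control ledge, 104 mm above the bench; behind it stands the clear hood with a blue frame
- key_l_top (a point): centre of the top face of the left yellow hood-release button (26 mm diameter, stands 10 mm above the ledge, at mill x -95, y +30, z 114); it sinks straight down 7 mm, and this point sinks with it. 1.2 N starts it, 4 N takes it fully down; it springs back when let go. Axes as the mill's
- key_r_top (a point): the same for the right yellow button, at mill y -30: the two centres are 60 mm apart along the mill's y
- key_l (a joint): travel of the left yellow button: 0 out, 0.007 m fully down; it frees its catch beyond about 0.0047, so press it fully down
- key_r (a joint): travel of the right yellow button, likewise
- hood (a joint): angle of the clear hood (157 deep, 214 wide, 72 high, hinged along its back edge at deck height): 0 shut, 1.05 rad fully open. A spring lifts it slowly (about 0.17 rad/s, 6 to 7 s in all), but only while both catches are drawn back; at 0.1 rad a safety notch catches it again if a button has been let go, and beyond 0.17 rad (about 1 s after both buttons are down) it is clear of its catches and goes on opening by itself
- hood_edge (a point): middle of the hood's front lower edge, 53 mm behind the line of the two yellow buttons when shut; it rises and swings away from them
- start (a joint): travel of the small green start button (18 mm diameter, 7 mm proud of the ledge, at mill x -95, y -92): 0 out, 0.004 m down; not to be pressed
- vial: white screw-cap vial, 30 diameter x 48 high, standing on the left end of the ledge about mill x -90, y +98; origin at the centre of its underside
- grinding_jar: steel grinding jar, 56 diameter x 66 high, on the bench beside the mill; origin at the centre of its underside
- beaker: glass beaker, 68 diameter x 90 high, on the bench; origin at the centre of its underside
- canister: white square plastic canister, 75 x 75 x 190 high, on the bench; origin at the centre of its underside
- wash_bottle: white wash bottle with a red cap and spout, 66 diameter x 150 high, on the bench; origin at the centre of its underside
- phone: black phone, 150 x 73 x 9, lying on the bench in front; origin at the centre of its underside
- scoop: spatula with a blue handle, 180 long along its own x, lying on the bench in front

How it is judged:
By the outcome, as a careful person would: the job done as asked, in the order asked, and still so for the second after the job is handed in, with the robot touching nothing.
It also fails if it takes over 42 s, if anything falls off the work surface, if the arm or the gripper's body presses on something with over 40 N, if the wrist force passes 120 N, or if a joint passes its speed limit or range.

## Working session

There is one attempt and no reset: what is moved stays moved. The work goes in short steps, Python scripts to look and compute and a tool call to move; the robot and the scene stay as the last step left them, time stands still between calls to the robot, and variables do not carry over. Pictures are saved under pics/ and viewed, and the job is handed in when it is done.

Besides the shell and the picture viewer there is one more tool, called after "Emit:" as name(argument=value, ...), one argument or row to a line, values as JSON. play_rows: Moves the arm, as the interface text tells. Its arguments: {"type":"object","properties":{"increments":{"type":"string"},"hand":{"type":"number"},"squeeze":{"type":"number"}},"required":["increments"]}

```bash
mkdir -p pics
python3 - <<'E'
from workcell import get_obs,camera,manip
import cv2
o=get_obs()
for k,v in o.items(): print(k,v)
print(manip.finger_overhang)
for n in ["side","top","wrist"]:
    c=camera(n); cv2.imwrite(f"pics/{n}0.png",c["img"])
    print(n,{k:v for k,v in c.items() if k!="img"})
E
```

```text
clock 0.0
joint_pos [ 1.2633712   0.33287678 -0.06471691  1.46096491  0.0215887   1.34988662
 -0.08848986]
joint_velocities [ 0.00164904  0.00070275  0.00036039 -0.00219544 -0.00036178 -0.00073573
  0.00190231]
tau [ 1.18287821e-04 -6.25449944e+01  4.89103713e-02 -3.91617072e+01
  1.61452848e-02  9.72371665e-03 -2.08693734e-05]
position [ 0.17552239 -0.59946047  0.23850163]
ee_rot [ 0.42425036  0.56633158 -0.42366867  0.56549538]
ft_force [ 0.0615673   0.0295884  -0.36689095]
torque [-0.01862664  0.00709706 -0.00253564]
grip_width 1.000376211658269
0.008
side {'fov_y': 54.61604470797852, 'cx': 317.03099769772695, 'cy': 242.3979315857455, 'distortion': array([-0.00423371,  0.        ,  0.        ,  0.        ,  0.        ]), 'R': array([[-0.99410359, -0.10723713, -0.01607039],
       [-0.07181565,  0.76215939, -0.64339379],
       [ 0.0812439 , -0.63844597, -0.76536669]]), 't': array([0.56021267, 0.08940215, 0.96429675])}
top {'fov_y': 57.628220832069225, 'cx': 319.0398118335121, 'cy': 234.28600493028733, 'distortion': array([-0.07625318,  0.        ,  0.        ,  0.        ,  0.        ]), 'R': array([[ 0.02421047, -0.99966911,  0.00869031],
       [-0.99108261, -0.02514008, -0.13085576],
       [ 0.13103093, -0.00544474, -0.99136333]]), 't': array([-0.00726248,  0.54779669,  1.06914557])}
wrist {'fov_y': 64.57382203496523, 'cx': 315.3890011106161, 'cy': 230.19856698092224, 'distortion': array([-0.04898832,  0.        ,  0.        ,  0.        ,  0.        ]), 'tool_from_camera': array([[-5.91466633e-04, -3.05713667e-01,  9.52123314e-01,
        -1.35794113e-01],
       [-5.65220350e-04, -9.52123226e-01, -3.05713990e-01,
         7.67314901e-02],
       [ 9.99999665e-01, -7.18979097e-04,  3.90353533e-04,
         4.83579331e-04],
       [ 0.00000000e+00,  0.00000000e+00,  0.00000000e+00,
         1.00000000e+00]])}
```

View pics/side0.png

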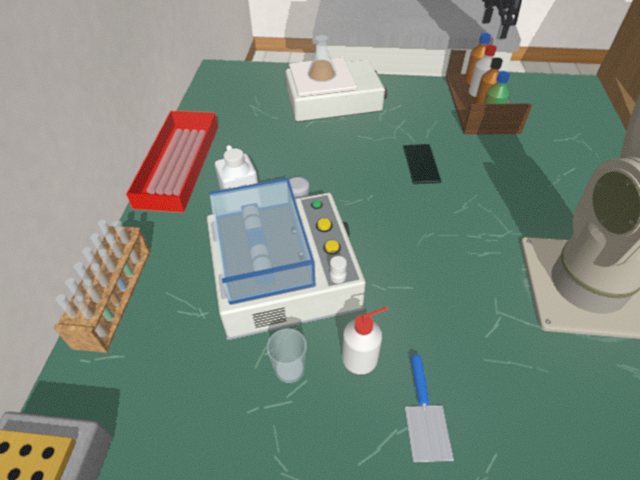

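View pics/top0.png

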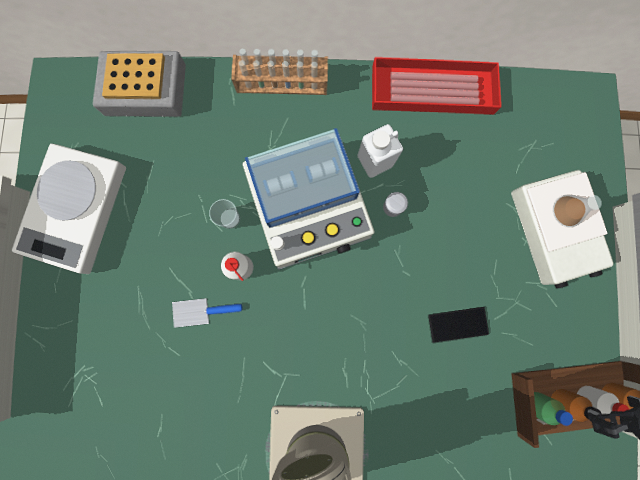

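View pics/wrist0.png

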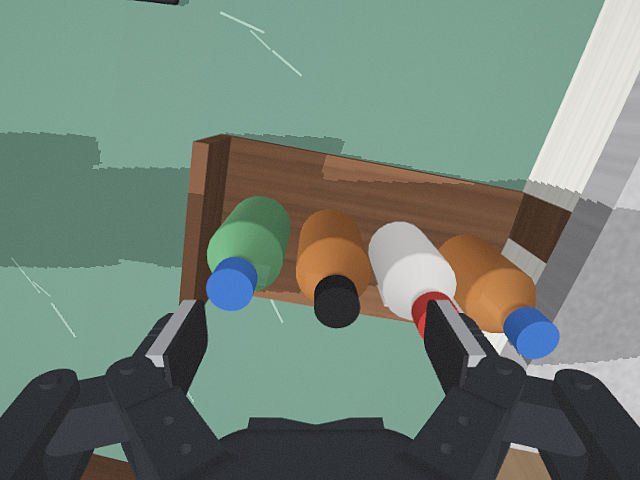

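```bash
cat > h.py <<'E'
import numpy as np,cv2
from workcell import get_obs,camera,manip
from scipy.spatial.transform import Rotation as Ro
def K(c):
    f=240/np.tan(np.radians(c["fov_y"]/2)); return np.array([[f,0,c["cx"]],[0,f,c["cy"]],[0,0,1]])
def ray(c,px,o=None):
    u=cv2.undistortPoints(np.array([[px]],float),K(c),c["distortion"])[0,0]; d=np.array([u[0],u[1],1])
    if "R" in c: R=c["R"];return -R.T@c["t"],R.T@d/np.linalg.norm(d)
    T=c["tool_from_camera"];Rt=Ro.from_quat(o["ee_rot"]).as_matrix()
    return o["position"]+Rt@T[:3,3],Rt@T[:3,:3]@d/np.linalg.norm(d)
def tri(rs):
    A=0;b=0
    for o,d in rs:
        P=np.eye(3)-np.outer(d,d);A=A+P;b=b+P@o
    X=np.linalg.solve(A,b);return X,[np.linalg.norm((np.eye(3)-np.outer(d,d))@(X-o))*1e3 for o,d in rs]
def blobs(img,lo,hi,amin=20):
    m=cv2.inRange(cv2.cvtColor(img,cv2.COLOR_BGR2HSV),lo,hi)
    n,l,s,ce=cv2.connectedComponentsWithStats(m)
    return [(tuple(np.round(ce[i],1)),s[i].tolist()) for i in range(1,n) if s[i,4]>=amin]
E
python3 - <<'E'
from h import *
for n in ["side","top"]:
    im=cv2.imread(f"pics/{n}0.png")
    print(n,blobs(im,(22,120,100),(34,255,255)),"green",blobs(im,(50,150,60),(75,255,255)))
s=cv2.imread("pics/side0.png")[180:290,290:370];t=cv2.imread("pics/top0.png")[200:270,260:380]
cv2.imwrite("pics/c1.png",cv2.resize(s,None,fx=5,fy=5,interpolation=2));cv2.imwrite("pics/c2.png",cv2.resize(t,None,fx=6,fy=6,interpolation=2))
E
```

```text
side [((np.float64(323.9), np.float64(224.3)), [318, 219, 13, 12, 130]), ((np.float64(331.5), np.float64(246.1)), [325, 240, 14, 13, 142]), ((np.float64(3.9), np.float64(437.5)), [0, 432, 9, 10, 31]), ((np.float64(31.5), np.float64(450.1)), [9, 433, 48, 42, 372]), ((np.float64(53.0), np.float64(442.8)), [48, 437, 11, 13, 36]), ((np.float64(7.9), np.float64(455.7)), [2, 450, 12, 10, 41]), ((np.float64(20.8), np.float64(462.8)), [17, 457, 9, 12, 29]), ((np.float64(4.6), np.float64(465.1)), [0, 459, 11, 15, 57]), ((np.float64(30.4), np.float64(470.6)), [25, 467, 11, 10, 31])] green [((np.float64(316.4), np.float64(203.6)), [313, 201, 8, 6, 37])]
top [((np.float64(331.8), np.float64(229.0)), [327, 224, 11, 11, 104]), ((np.float64(307.7), np.float64(237.1)), [302, 232, 12, 11, 107])] green [((np.float64(356.6), np.float64(221.0)), [353, 218, 8, 7, 43])]
```

View pics/c1.png

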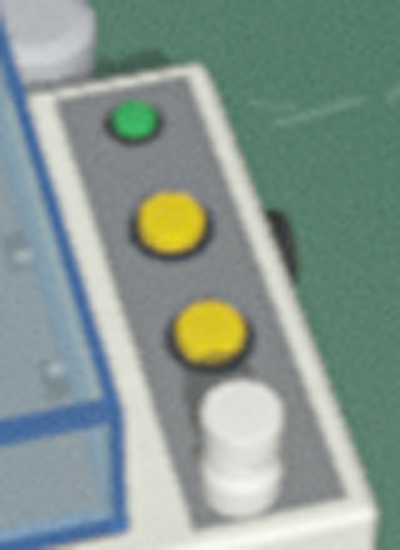

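View pics/c2.png

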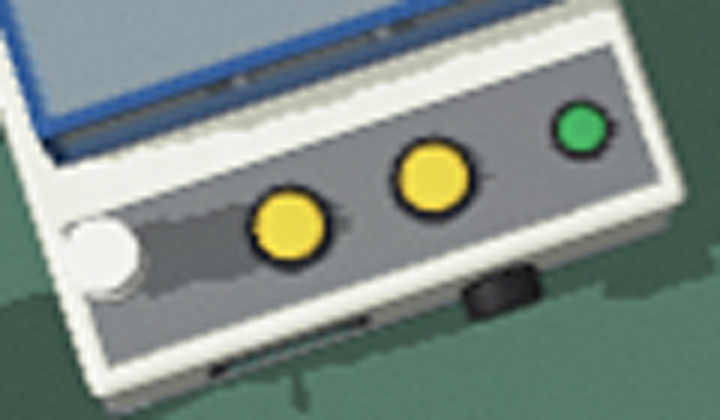

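Buttons in side view: right at (324,224), left at (331.5,246); in top view: right at (332,229), left at (308,237). The vial stands left of the left button, the green button is to the right.

Run:
```python
from h import *
s=camera("side");t=camera("top")
P={}
for n,a,b in [("L",(331.7,246),(307.8,237.2)),("R",(324.1,224),(331.8,229.1)),("G",(316.4,203.6),(356.6,221.2))]:
    P[n],r=tri([ray(s,a),ray(t,b)]);print(n,P[n],r)
d=P["L"]-P["R"];print(np.linalg.norm(d),np.degrees(np.arctan2(d[1],d[0])), np.linalg.norm(P["L"]-P["G"]))
m=(P["L"]+P["R"])/2;o=get_obs();R=Ro.from_quat(o["ee_rot"]).as_matrix();print(m,"\n",R)
zt=d.copy();zt[2]=0;zt/=np.linalg.norm(zt)
z=R[:,2];c=np.array([z@zt, np.dot(R[:,0],np.cross(z,zt))]);print("turn about tool x",np.arctan2(c[1],c[0]))
print("delta in tool",R.T@(m-o["position"]))
```

```text
L [0.53007824 0.03313858 0.10833795] [np.float64(0.5517954953656096), np.float64(0.5517954953653003)]
R [ 0.55065494 -0.02318122  0.10817238] [np.float64(0.7761490153713082), np.float64(0.7761490153712992)]
G [ 0.5722109  -0.08210562  0.10535418] [np.float64(0.18288917000179444), np.float64(0.18288917000166607)]
0.05996122257944479 110.07001206087823 0.12274074683217222
[0.54036659 0.00497868 0.10825517] 
 [[-1.38162652e-04  9.59715366e-01  2.80974016e-01]
 [ 5.84661984e-04  2.80974048e-01 -9.59715188e-01]
 [-9.99999820e-01  3.16780298e-05 -5.99929209e-04]]
turn about tool x 3.076113743743689
delta in tool [ 0.13101266  0.51998499 -0.47771901]
```

Emit:
play_rows(
  increments="-0.005 0.03 -0.0275 0;-0.005 0.03 -0.0275 0;-0.002 0.03 -0.0275 0;0 0.03 -0.0275 0;0 0.03 -0.0275 0;0 0.03 -0.0275 0;0 0.03 -0.0275 0;0 0.03 -0.0275 0;0 0.03 -0.0275 0;0 0.03 -0.0275 0;0 0.03 -0.0275 0;0 0.03 -0.0275 0;0 0.03 -0.0275 0;0 0.03 -0.0275 0;0 0 0 -0.12;0 0 0 -0.12;0 0 0 -0.12;0 0 0 -0.12;0 0 0 -0.12;0 0 0 -0.12",
  hand=-0.07,
)

```text
clock: 2.25
position: [0.48, -0.09, 0.2499]
ee_rot: [0.189, 0.681, -0.19, 0.681]
ft_force: [0.6, 0.0, 0.2]
grip_width: 0.533
```

Emit:
play_rows(
  increments="0 0 0 -0.12;0 0 0 -0.12;0 0 0 -0.12;0 0 0 -0.12;0 0 0 -0.12;0 0 0 -0.12;0 0 0 -0.12;0 0 0 -0.12;0 0 0 -0.12;0 0 0 -0.12;0 0 0 -0.12;0 0 0 -0.12;0 0 0 -0.12;0 0 0 -0.12;0 0 0 -0.12;0 0 0 -0.12;0 0 0 -0.12;0 0 0 -0.12;0 0 0 -0.12;0 0 0 -0.12",
)

```text
clock: 4.25
position: [0.4784, -0.0901, 0.2494]
ee_rot: [0.588, -0.395, -0.587, -0.392]
ft_force: [-0.8, 0.2, 0.1]
grip_width: 0.534
```

```bash
cat > st.py <<'E'
from h import *
m=np.array([0.54036659,0.00497868,0.108]);zt=np.array([0.02057,-0.05632,0])*-1;zt/=np.linalg.norm(zt)
o=get_obs();R=Ro.from_quat(o["ee_rot"]).as_matrix();z=R[:,2]
print(o["clock"],o["position"],o["joint_pos"].round(2),o["grip_width"],o["ft_force"])
print("turn",np.arctan2(R[:,0]@np.cross(z,zt),z@zt),"delta tool",R.T@(m-o["position"]))
E
python3 - <<'E'
exec(open('st.py').read())
c=camera("wrist");cv2.imwrite("pics/w1.png",c["img"])
E
```

```text
4.25 [ 0.47840944 -0.09013499  0.2494497 ] [ 0.78  0.07 -0.71  1.77  0.05  1.32  2.02] 0.5337990276629558 [-0.84992251  0.19365554  0.11489307]
turn 0.03996017782241731 delta tool [ 0.1410925  -0.09379186  0.06472489]
```

View pics/w1.png

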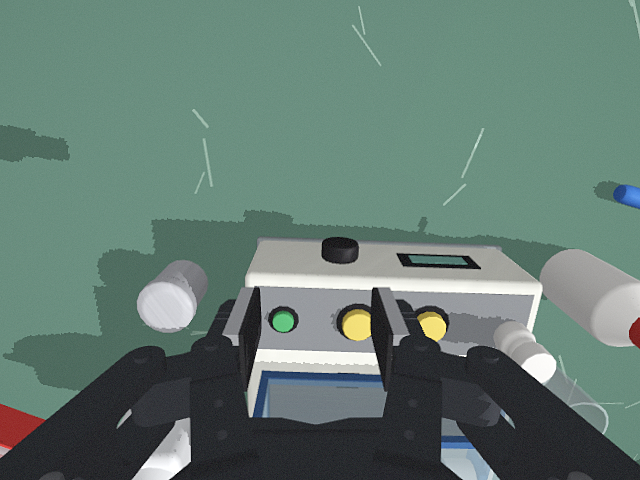

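Run:
```python
from h import *
im=cv2.imread("pics/w1.png")[270:410,180:460];cv2.imwrite("pics/c3.png",cv2.resize(im,(800,400),interpolation=2))
```

```text
(no output)
```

View pics/c3.png

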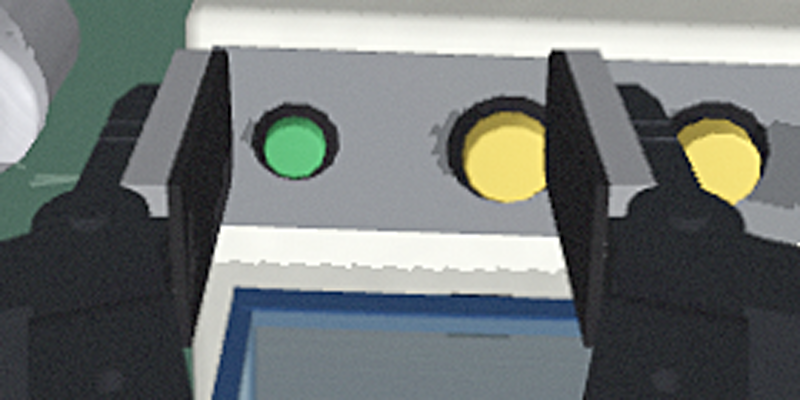

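Run:
```python
from h import *
c=camera("wrist");T=c["tool_from_camera"]
for p in [(212,47),(178,50),(170,185),(122,185),(552,50),(600,50),(610,185),(655,185)]:
    px=(180+p[0]*.35,270+p[1]*.35)
    u=cv2.undistortPoints(np.array([[px]]),K(c),c["distortion"])[0,0];d=T[:3,:3]@np.array([*u,1])
    s=(0.011-T[1,3])/d[1];print(p,(T[:3,3]+s*d).round(4))
```

```text
(212, 47) [ 0.004   0.011  -0.0253]
(178, 50) [ 0.0031  0.011  -0.03  ]
(170, 185) [-0.0308  0.011  -0.0247]
(122, 185) [-0.0308  0.011  -0.0301]
(552, 50) [0.0031 0.011  0.0229]
(600, 50) [0.003  0.011  0.0298]
(610, 185) [-0.0308  0.011   0.0246]
(655, 185) [-0.0308  0.011   0.0297]
```

Emit:
play_rows(
  increments="0.005 -0.012 0.016 0.02;0.005 -0.012 0.016 0.02;0.005 -0.012 0.016 0;0.005 -0.012 0.016 0;0 0 0 0;0 0 0 0",
  hand=-0.25,
)

```text
clock: 4.95
position: [0.5017, -0.0123, 0.2286]
ee_rot: [0.574, -0.416, -0.572, -0.413]
ft_force: [-0.5, -0.2, 1.2]
grip_width: 0.627
```

Run:
```python
exec(open('st.py').read())
c=camera("wrist");cv2.imwrite("pics/w2.png",c["img"])
bl=blobs(c["img"],(20,100,100),(34,255,255),60);print(bl)
s=camera("side");t=camera("top")
b=sorted(bl,key=lambda q:-q[0][0])
if len(b)>=2:
  for n,a,bb,w in [("L",(331.7,246),(307.8,237.2),b[0][0]),("R",(324.1,224),(331.8,229.1),b[1][0])]:
    r=[ray(s,a),ray(t,bb),ray(c,w,o)]
    print(n,tri(r),tri(r[:1]+r[2:])[0],tri(r[1:])[0])
```

```text
4.95 [ 0.50171432 -0.01226484  0.22858273] [ 0.66  0.13 -0.78  1.76  0.1   1.29  1.75] 0.62745032537319 [-0.51667761 -0.18277031  1.15490349]
turn -0.031460266390200636 delta tool [ 0.12048296 -0.0423507   0.00466986]
[((np.float64(362.9), np.float64(279.0)), [346, 261, 35, 37, 1034]), ((np.float64(280.9), np.float64(281.3)), [264, 264, 35, 36, 1022])]
L (array([0.52986275, 0.03288552, 0.10757566]), [np.float64(0.3658879707187441), np.float64(0.8884451527364552), np.float64(0.6077502930087824)]) [0.52939712 0.0327238  0.10760003] [0.53091499 0.03346992 0.10399231]
R (array([ 0.55065348, -0.02386871,  0.10710708]), [np.float64(0.6874430205661313), np.float64(1.1088656737605127), np.float64(0.5759946793353194)]) [ 0.55018818 -0.02429777  0.10694778] [ 0.55231483 -0.02379176  0.10279646]
```

View pics/w2.png

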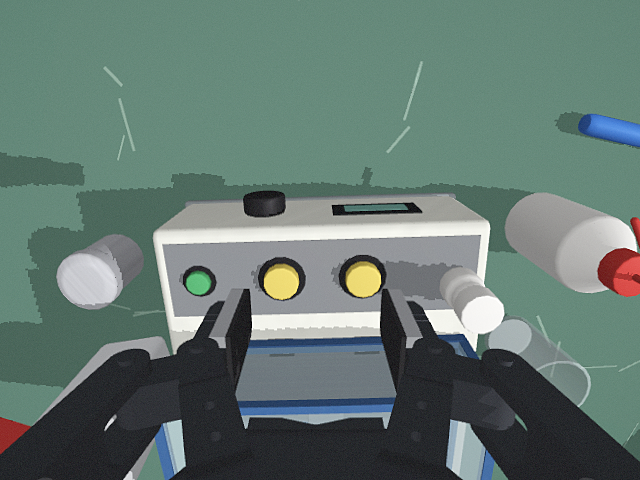

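Emit:
play_rows(
  increments="0.005 -0.0125 0.0015 -0.03;0.01 -0.0125 0.0015 0;0.01 -0.0125 0.0015 0;0.01 0 0 0;0.01 0 0 0;0 0 0 0;0 0 0 0",
)

```text
clock: 5.8
position: [0.5359, -0.0025, 0.1829]
ee_rot: [0.579, -0.411, -0.575, -0.407]
ft_force: [-0.0, -1.0, -0.2]
grip_width: 0.623
```

```bash
sed -i 's/^m=np.array.*;zt/m=np.array([0.54026,0.0045,0.108]);zt/' st.py
python3 - <<'E'
exec(open('st.py').read())
c=camera("wrist");cv2.imwrite("pics/w3.png",c["img"])
c=camera("side");cv2.imwrite("pics/s3.png",cv2.resize(c["img"][130:330,200:400],(800,600),interpolation=2)[:, :])
E
```

```text
Traceback (most recent call last):
NameError: name 'zt' is not defined
```

```bash
sed -i 's/^m=np.array.*$/m=np.array([0.54026,0.0045,0.108]);zt=np.array([-0.02057,0.05632,0]);zt\/=np.linalg.norm(zt)/' st.py
python3 - <<'E'
exec(open('st.py').read())
c=camera("wrist");cv2.imwrite("pics/w3.png",c["img"])
c=camera("side");cv2.imwrite("pics/s3.png",cv2.resize(c["img"][130:280,230:430],(800,600),interpolation=2)[:, :])
E
```

```text
5.8 [ 0.53594599 -0.00254935  0.18286687] [ 0.59  0.26 -0.78  1.74  0.2   1.22  1.67] 0.6229038512265501 [-0.0292489  -0.96882287 -0.21627338]
turn -0.01256725969053008 delta tool [ 0.07481454 -0.00653666  0.00577998]
```

View pics/w3.png

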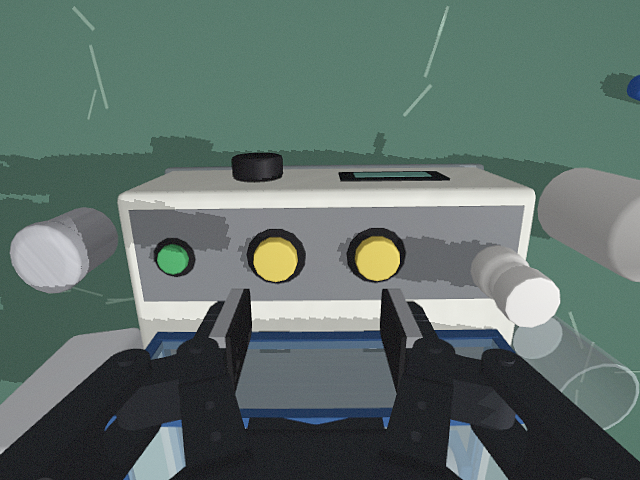

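View pics/s3.png

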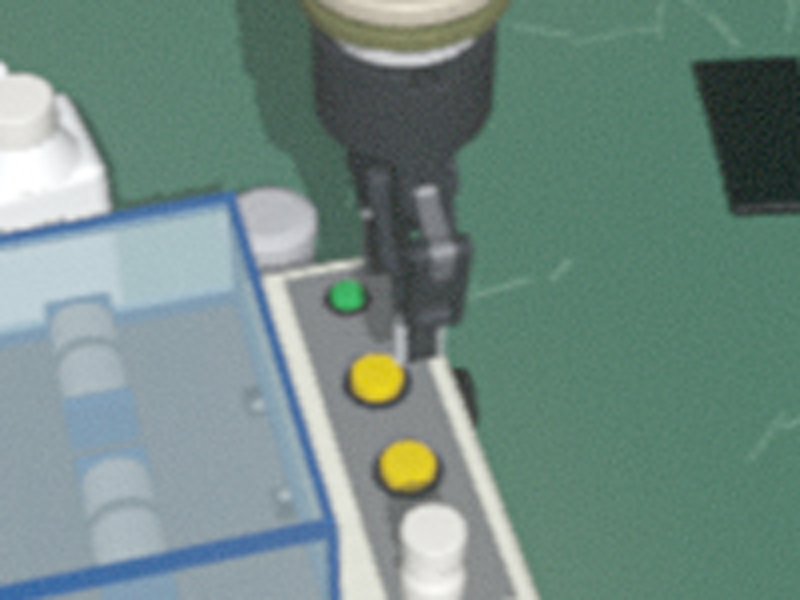

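Emit:
play_rows(
  increments="0.01 -0.002 0.003 -0.012;0.012 -0.002 0.003 0;0.012 0 0 0;0.01 0 0 0;0 0 0 0;0 0 0 0",
)

```text
clock: 6.5
position: [0.5377, 0.0049, 0.1351]
ee_rot: [0.582, -0.407, -0.578, -0.403]
ft_force: [1.1, 0.1, 0.6]
grip_width: 0.623
```

Run:
```python
exec(open('st.py').read())
c=camera("wrist");cv2.imwrite("pics/w4.png",c["img"])
c=camera("side");cv2.imwrite("pics/s4.png",cv2.resize(c["img"][130:280,230:430],(800,600),interpolation=2)[:, :])
```

```text
6.5 [0.53768022 0.00487691 0.13508225] [ 0.56  0.32 -0.77  1.79  0.25  1.13  1.63] 0.6234228082279456 [1.13833341 0.10528206 0.59175978]
turn 0.0009125875212332676 delta tool [ 0.02708744 -0.00233657 -0.00102802]
```

View pics/w4.png

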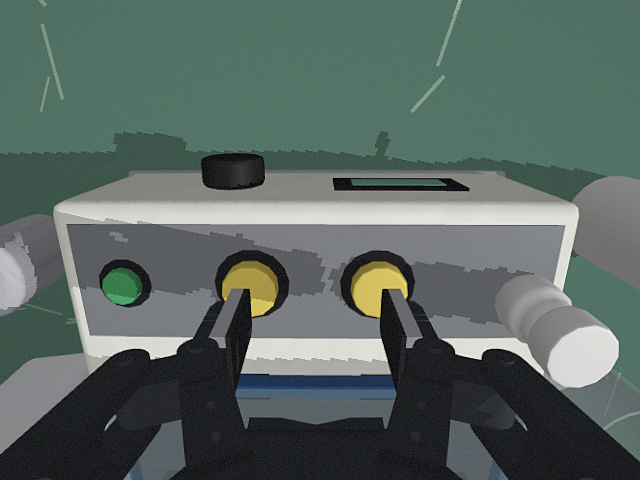

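View pics/s4.png

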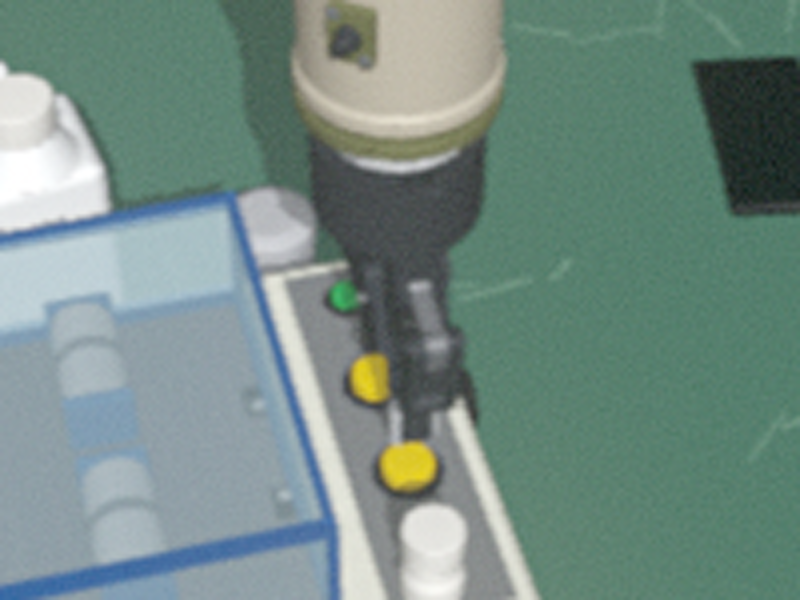

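Emit:
play_rows(
  increments="0.008 0 -0.001 0;0.006 0 0 0;0 0 0 0",
)

```text
clock: 6.9
position: [0.5388, 0.0034, 0.1211]
ee_rot: [0.582, -0.407, -0.577, -0.403]
ft_force: [-0.1, 0.0, 0.2]
grip_width: 0.624
```

Emit:
play_rows(
  increments="0.004 0 0 0;0 0 0 0",
)

```text
clock: 7.1
position: [0.5392, 0.0034, 0.1171]
ee_rot: [0.582, -0.407, -0.577, -0.404]
ft_force: [-2.1, 0.6, 2.6]
grip_width: 0.623
```

Run:
```python
exec(open('st.py').read())
c=camera("wrist");cv2.imwrite("pics/w5.png",cv2.resize(c["img"][200:440,160:480],(800,600),interpolation=2))
c=camera("top");cv2.imwrite("pics/t5.png",cv2.resize(c["img"][120:270,230:430],(800,600),interpolation=2)[:, :])
```

```text
7.1 [0.5391843  0.00337215 0.11713112] [ 0.56  0.34 -0.76  1.8   0.27  1.1   1.62] 0.6225723829075414 [-2.05308411  0.60570289  2.63628041]
turn 0.00014814502414304978 delta tool [ 0.00912561 -0.00138895  0.00077496]
```

View pics/w5.png

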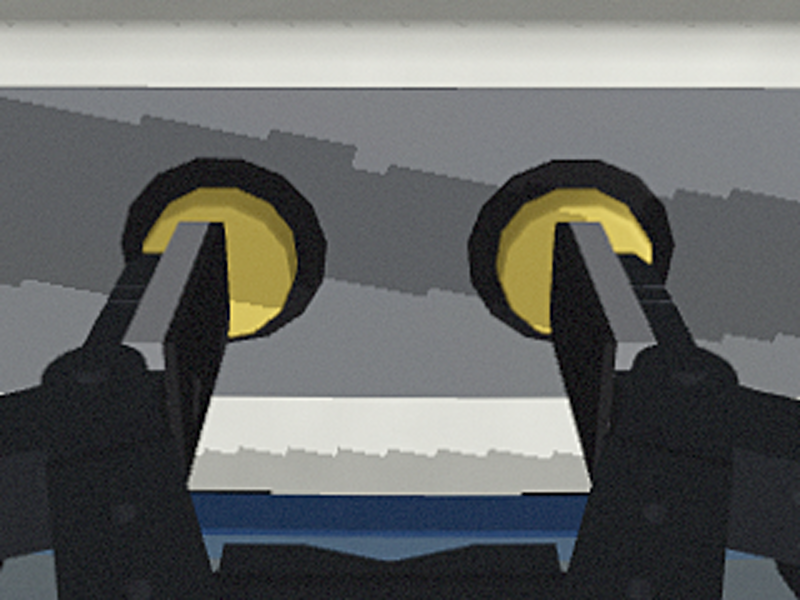

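View pics/t5.png

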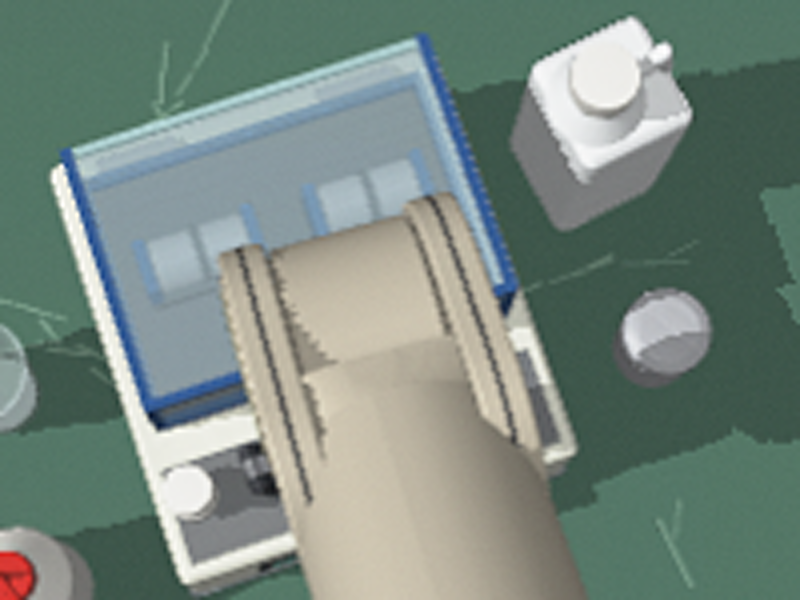

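Emit:
play_rows(
  increments="0.004 0.001 0.0005 0;0.003 0 0 0;0 0 0 0",
)

```text
clock: 7.5
position: [0.5392, 0.0034, 0.112]
ee_rot: [0.583, -0.407, -0.575, -0.404]
ft_force: [-3.5, -0.4, 7.3]
grip_width: 0.624
```

Emit:
play_rows(
  increments="0.003 0.0005 0.0005 0;0.003 0 0 0",
)

```text
clock: 7.7
position: [0.5396, 0.0035, 0.111]
ee_rot: [0.584, -0.407, -0.574, -0.404]
ft_force: [-22.7, -3.5, 50.0]
grip_width: 0.626
```

Emit:
play_rows(
  increments="0.0005 0 0 0;0.0005 0 0 0;0.0005 0 0 0",
)

```text
clock: 8.0
position: [0.5396, 0.0035, 0.1126]
ee_rot: [0.585, -0.408, -0.573, -0.403]
ft_force: [-3.3, -0.1, 7.7]
grip_width: 0.625
```

Run:
```python
exec(open('st.py').read())
c=camera("wrist");cv2.imwrite("pics/w6.png",c["img"])
c=camera("side");cv2.imwrite("pics/s6.png",cv2.resize(c["img"][130:330,180:440],(780,600),interpolation=2)[:, :])
```

```text
8.0 [0.53955237 0.00347586 0.11256844] [ 0.55  0.34 -0.76  1.81  0.28  1.08  1.61] 0.624813229852659 [-3.27291042 -0.07752392  7.70173474]
turn -0.00052644063709572 delta tool [ 0.00455934 -0.00099701  0.00079915]
```

View pics/w6.png

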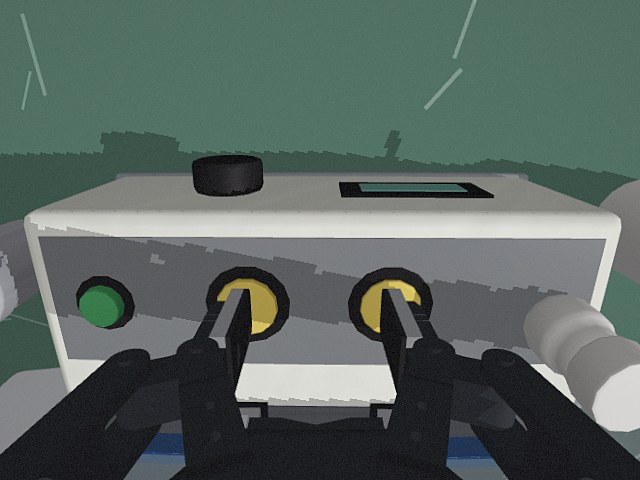

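View pics/s6.png

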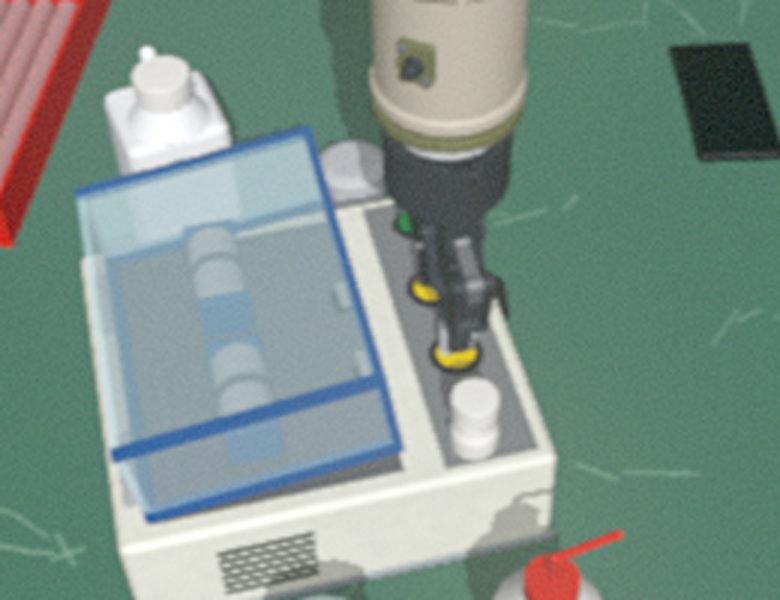

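Emit:
play_rows(
  increments="0.002 0 0 0;0.0015 0 0 0;0.0015 0 0 0;0.0015 0 0 0;0.0015 0 0 0",
)

```text
clock: 8.6
position: [0.5397, 0.0035, 0.1118]
ee_rot: [0.586, -0.409, -0.572, -0.402]
ft_force: [-8.7, -1.3, 21.5]
grip_width: 0.625
```

Run:
```python
exec(open('st.py').read())
c=camera("side");cv2.imwrite("pics/s7.png",cv2.resize(c["img"][130:330,180:440],(780,600),interpolation=2)[:, :])
```

```text
8.6 [0.53965389 0.00354597 0.11182845] [ 0.54  0.34 -0.75  1.81  0.29  1.08  1.6 ] 0.6252300714886081 [-8.74654932 -1.26926561 21.53822322]
turn -0.000605324065936565 delta tool [ 0.0038148  -0.00088513  0.00077359]
```

View pics/s7.png

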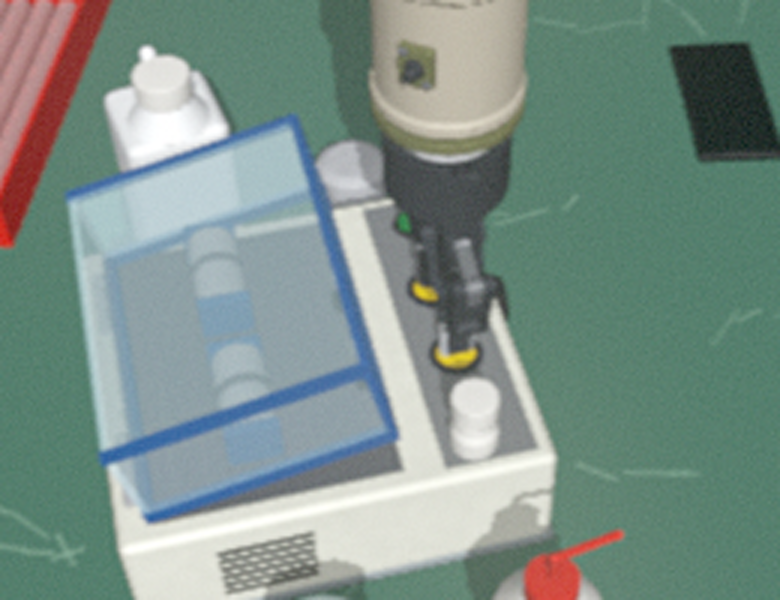

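Hood keeps rising, edge at crop (390,440). Hold another second, then check.

Emit:
play_rows(
  increments="0.0015 0 0 0;0.0015 0 0 0;0.0015 0 0 0;0.0015 0 0 0;0.0015 0 0 0;0.0015 0 0 0;0.0015 0 0 0;0.0015 0 0 0",
)

```text
clock: 9.45
position: [0.5397, 0.0036, 0.1121]
ee_rot: [0.588, -0.411, -0.57, -0.399]
ft_force: [-9.2, -1.3, 21.2]
grip_width: 0.627
```

Run:
```python
exec(open('st.py').read())
c=camera("side");cv2.imwrite("pics/s8.png",cv2.resize(c["img"][130:330,180:440],(780,600),interpolation=2)[:, :])
```

```text
9.45 [0.53966024 0.00360012 0.11208789] [ 0.54  0.34 -0.75  1.81  0.3   1.08  1.59] 0.6267555873424654 [-9.2193232  -1.33266415 21.16050645]
turn -0.00044323281224795287 delta tool [ 0.00406695 -0.00086791  0.00076617]
```

View pics/s8.png

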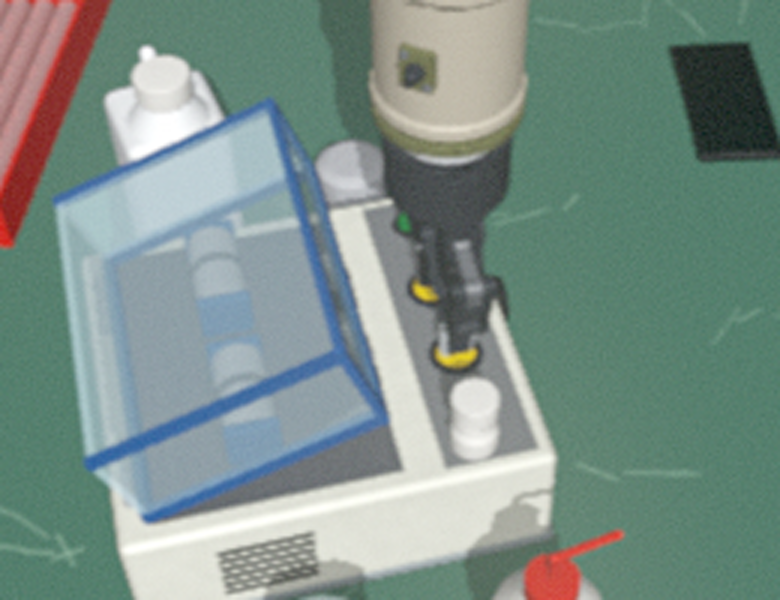

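Emit:
play_rows(
  increments="0.0015 0 0 0;0.0015 0 0 0;0.0015 0 0 0;0.0015 0 0 0;-0.005 0 0 0;-0.01 0 0 0;-0.01 0 0 0;-0.015 0.003 0 0;-0.015 0.01 0 0;-0.015 0.02 0 0;-0.015 0.025 0 0;-0.01 0.025 0 0;0 0.025 0 0;0 0 0 0",
)

```text
clock: 10.9
position: [0.4332, -0.0297, 0.2163]
ee_rot: [0.591, -0.411, -0.569, -0.398]
ft_force: [-0.2, -0.3, 0.2]
grip_width: 0.626
```

Run:
```python
exec(open('st.py').read())
c=camera("side");cv2.imwrite("pics/s9.png",c["img"])
```

```text
10.9 [ 0.43316642 -0.02967089  0.21633274] [ 0.74 -0.07 -0.76  1.94 -0.01  1.23  1.91] 0.6263727606166234 [-0.16564418 -0.33533733  0.21071436]
turn 0.0022587170014495683 delta tool [ 0.10879188 -0.11196472 -0.000947  ]
```

View pics/s9.png

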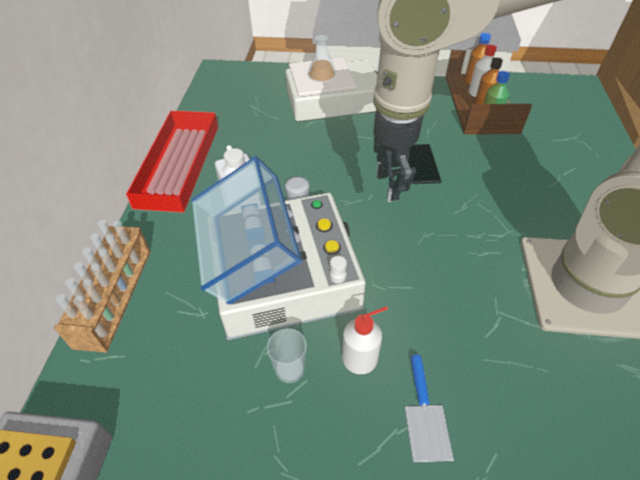

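The gripper is clear, both buttons are back up and the hood is still swinging. I'll let time pass.

Emit:
play_rows(
  increments="0 0 0 0;0 0 0 0;0 0 0 0;0 0 0 0;0 0 0 0;0 0 0 0;0 0 0 0;0 0 0 0;0 0 0 0;0 0 0 0;0 0 0 0;0 0 0 0;0 0 0 0;0 0 0 0;0 0 0 0;0 0 0 0;0 0 0 0;0 0 0 0;0 0 0 0;0 0 0 0",
)

```text
clock: 12.95
position: [0.4363, -0.0272, 0.2169]
ee_rot: [0.591, -0.409, -0.57, -0.398]
ft_force: [-0.8, -0.5, -0.5]
grip_width: 0.622
```

Emit:
play_rows(
  increments="0 0 0 0;0 0 0 0;0 0 0 0;0 0 0 0;0 0 0 0;0 0 0 0;0 0 0 0;0 0 0 0;0 0 0 0;0 0 0 0;0 0 0 0;0 0 0 0;0 0 0 0;0 0 0 0;0 0 0 0;0 0 0 0;0 0 0 0;0 0 0 0;0 0 0 0;0 0 0 0",
)

```text
clock: 14.95
position: [0.4363, -0.0272, 0.2169]
ee_rot: [0.591, -0.409, -0.57, -0.398]
ft_force: [-0.5, -1.1, 0.7]
grip_width: 0.623
```

```bash
python3 -c "
from h import *
cv2.imwrite('pics/s10.png',camera('side')['img'])"
```

Emit:
play_rows(
  increments="0 0 0 0;0 0 0 0;0 0 0 0;0 0 0 0;0 0 0 0;0 0 0 0;0 0 0 0;0 0 0 0;0 0 0 0;0 0 0 0;0 0 0 0;0 0 0 0;0 0 0 0;0 0 0 0;0 0 0 0",
)

```text
clock: 16.5
position: [0.4363, -0.0272, 0.2169]
ee_rot: [0.591, -0.409, -0.57, -0.398]
ft_force: [-0.4, -0.8, 0.7]
grip_width: 0.625
```

```bash
python3 -c "
from h import *
a=cv2.imread('pics/s10.png');b=camera('side')['img'];cv2.imwrite('pics/s11.png',b)
cv2.imwrite('pics/t11.png',camera('top')['img'])
print((cv2.absdiff(a,b)[130:340,170:370].max(2)>40).sum(),get_obs()['clock'])"
```

```text
0 16.6
```

View pics/s11.png

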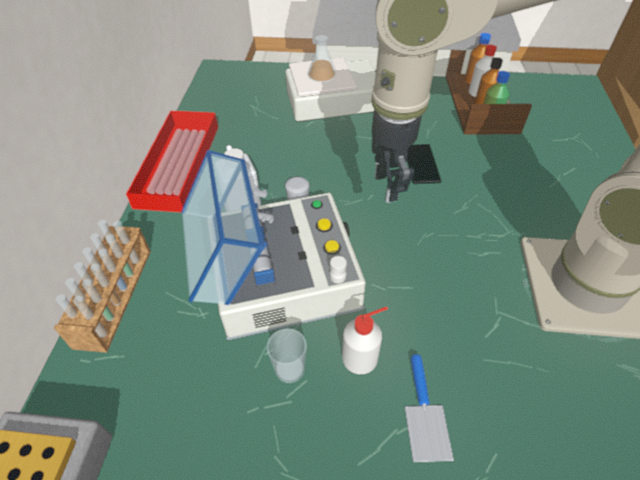

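View pics/t11.png

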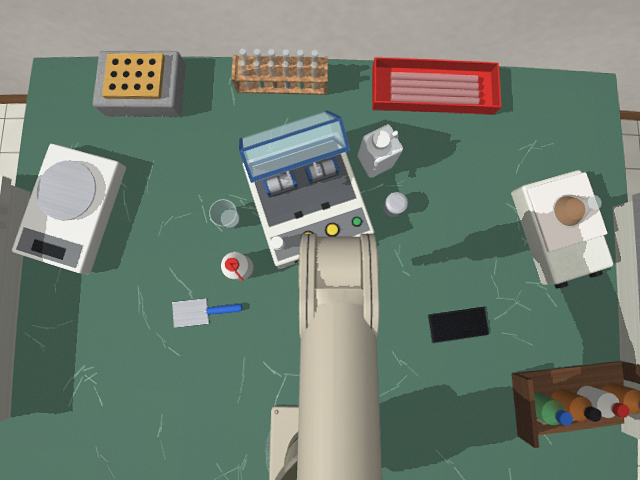

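The hood has stopped fully open: there was no change in the picture over the last 1.5 s. The vial and the other objects stand where they were, and the gripper is clear.

```bash
python3 -c "
from workcell import workorder
print(workorder.hand_in())"
```

```text
the job is handed in; nothing more can be done
None
```

The mill's hood is open and the job is handed in at about 16.6 s on the robot clock, well inside the 42 s limit.

**What I did:** I located the two yellow buttons from the side, top and wrist cameras; they measured 60.0 mm apart. I pressed both down together with the fingertips for about 2.5 s, backed straight up and then away to the front, and let the hood swing open by itself.

**Last checks:**
- **Hood:** it stands open and still, with no change in the side picture over the last 1.5 s. I judged it fully open from the pictures and did not measure the angle.
- **Buttons:** both yellow buttons are back up. The green start button was not touched.
- **Other objects:** the vial and everything else stand where they were.
- **Gripper:** it is clear, with contact force at zero within noise.

**Disagreements:**
- **Button height:** the cameras put the button tops at about 108 mm against the stated 114 mm, so I went down by force instead.
- **Press force:** it briefly reached about 50 N vertically (about 55 N in all) on the fingertips when the buttons bottomed, below the 120 N wrist limit. I then eased it to between 8 and 22 N. As it eased, the tool rose about 1.6 mm for a moment, but the hood kept rising throughout.

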